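# Undo a medicine box's knobs, then key its sprung lock open and hold it

### The job

I want to lift the lid of the blue-lidded medicine box, so please hold it unlocked for me. First turn both black knobs on the lid anticlockwise as far as they go; then take the red-headed key from its wooden stand, work it fully into the lock past the sticky pins and turn it a quarter turn clockwise, as far as it goes. The lock springs back, so finish still gripping the key and holding it turned; leave the mug, the can and the onion where they are.

Things in the scene. Friction and masses are not known exactly. Their poses are not given: they have to be found in the camera images.
- med_box: white steel medicine box with a blue lid, 136 mm (x) by 256 mm (y), lid top 72 mm above the worktop; it does not move. Origin: centre of its underside; x points to its hinged back, y to its left, z up. Lock and knobs stand in a row along y, 22 mm in front of the centre: lock in the middle, knobs 83 mm to its left and right, their tops 44 mm above the lid. A raised panel 4 mm high starts 43 mm behind that row.
- lock_mouth (a point): centre of the lock's round steel rim (42 mm outside, 20 mm inside, 4 mm high), at the rim's top, 76 mm above the worktop; axes as the box (it does not turn). In the rim sits the brass plug with a straight keyway 14 by 7 mm, 35 mm deep below this point, its long sides flared in the top 4 mm; at rest (lock_plug 0) the long side lies along the box's x axis. The rim is what the key's collar comes to rest on.
- lock_plug (a joint): turn of the lock's plug: 0 at rest, grows clockwise seen from above, stop at 1.57 (a quarter turn). A spring of 0.02 to 0.09 N m drives it back to 0 when let go. The key has about 0.17 rad of play in the keyway before it drives the plug.
- knob_left_grip (a point): point on the axis of the left knob, in the middle of its bar grip: 37 mm above the lid, 7 mm below the bar's top; the bar's foot (top of the disc) is 23 mm below this point. Turns with the knob: its x axis runs along the bar, z up.
- knob_left (a joint): hinge of the left captive knob on the lid (left = the box's +y side, right = -y side). 1.5 rad at the clockwise stop (done up), 0 at the anticlockwise stop (undone), seen from above; it starts near 1.3. Stiff, about 0.05 N m, stays where it is left. Black; a disc 38 mm across carries an upright bar grip 36 mm long, 14 mm thick and 32 mm tall that can be pinched from above. At value q the bar lies along the box's x axis turned by q clockwise from above.
- knob_right_grip (a point): point on the axis of the right knob, in the middle of its bar grip: 37 mm above the lid, 7 mm below the bar's top; the bar's foot (top of the disc) is 23 mm below this point. Turns with the knob: its x axis runs along the bar, z up.
- knob_right (a joint): hinge of the right captive knob on the lid (left = the box's +y side, right = -y side). 1.5 rad at the clockwise stop (done up), 0 at the anticlockwise stop (undone), seen from above; it starts near 1.3. Stiff, about 0.05 N m, stays where it is left. Black; a disc 38 mm across carries an upright bar grip 36 mm long, 14 mm thick and 32 mm tall that can be pinched from above. At value q the bar lies along the box's x axis turned by q clockwise from above.
- key_head (a point): centre of the key's red plastic head, 30 mm (x) wide, 10 mm (y) thick, 34 mm (z) tall with flat faces; pinch it across the thickness. z points up, away from the blade. Below the head: a neck 8 mm long, a steel collar 26 mm across and 3 mm thick (its underside 25 mm below this point), then the flat steel blade 12 by 5 mm, 30 mm long with a rounded end, wide side along x. The key is the same turned by half a turn and weighs 45 g. At the start it stands upright in the stand.
- key_tip (a point): end of the key's blade, on its axis, 55 mm below the head's centre; axes as the key. With the key fully in, this point is 30 mm below lock_mouth. Two sprung pins in the keyway, 13 and 22 mm below lock_mouth, catch the blade on opposite sides: expect a resistance of 4 to 15 N over the 6 mm after its end reaches each pin, overcome by pushing on steadily while rocking the key a few degrees about its axis.
- key_stand: wooden key stand 84 by 60 by 38 mm, fixed to the worktop, with a slot 14 by 7 mm in its top that holds the key's blade; the collar rests on its top, 38 mm up. Origin: centre of its underside; x along the slot. It is on the left or the right of the box.
- mug: cream mug, 84 by 120 (with handle) by 92 mm, origin under its middle; on the other side of the box from the stand; leave alone
- can: printed food can, 75 mm across, 110 mm tall, origin at the centre of its underside; leave alone
- onion: red onion, about 65 mm across and 71 mm tall, origin at its underside; leave alone

How it is judged:
By the outcome, as a careful person would: the job done as asked, in the order asked, and still so for the second after the job is handed in, while the arm keeps its last pose, push and grip.
It also fails if it takes over 69 s, if anything falls off the work surface, if the arm or the gripper's body presses on something with over 40 N, if the wrist force passes 120 N, or if a joint passes its speed limit or range.

### The arm

A 6-joint arm with a two-finger parallel gripper is mounted at the origin on a cart in front of the work surface, level with it; the furniture and walls round the work are solid. World frame = base frame: x ahead of the robot, y to its left, z up, the work surface at z = 0. Lengths are in mm, angles in rad, forces in N, time in s.
With the tool pointing down it reaches from about 400 to 925 mm from the base axis. Payload 12.5 kg.
Tool frame: the origin (TCP) lies midway between the tips of the shut fingers; the grasp point (between the pads) lies 19 mm behind it; z points along the fingers, y is the line along which they close (so a half turn about z gives the same grasp; the last joint's range is limited). The gripper opens to 95 mm and grips with 3 to 60 N. Pads are 20 mm wide; open, the fingers measure 119 mm over their backs; the gripper's body (75 mm by 180 mm) begins 59 mm behind the grasp point.
Start: joints at [1.171, 0.491, 1.559, -0, 1.092, -0.106], TCP at [180.978, 598.242, 214.661] pointing down, gripper open.
Joint ranges: [-3.1, 3.1], [-0.84, 2.19], [0.05, 2.79], [-1.13, 4.28], [0.06, 2.93], [-2.69, 2.69]. Speed limits (rad/s): [2.22, 2.22, 2.79, 3.14, 3.14, 3.14].

### API

Orientations are given as [roll, pitch, yaw] about the fixed x, y, z axes, in that order (R = Rz(yaw) Ry(pitch) Rx(roll)).
In Python, from cell import state, viewer, env, models gives the robot as it stands. The module is installed in compiled form; this text tells all that it offers.
- The arm moves only by the tool arm_command, never from a script. Its argument "rows" is a list of rows, each a list of 2 entries, a list of its own where there are three numbers: the shift along the tool's x, y, z normalised to -1 to 1, where 1 is 0.25 m, then the turn about the tool's z normalised to -1 to 1, where 1 is pi rad. A call has exactly 5 rows; each row shifts and turns the commanded pose from where the row before left it, along the tool's axes as they then stand; what a row does not reach is not made up. A row lasts 1/10 s, in which the tool goes at most 50 mm and 8.59 degrees, less where a joint would pass 70% of its speed; a pose out of reach is approached as far as the arm can. A call with a number of a shift or a turn outside -1 to 1 is refused whole. A call with a gripper value outside its range is refused whole. "claw" is the opening, from 0 (shut) to 1 (fully open), set as the call begins (left out, the last holds). The fingers move at their own pace and stop on an object; the grip force is fixed at half the most. Time passes only in rows, so rows that do not move let the fingers close, or fill a call up. It gives the time, the measured TCP pose, the force, the opening and the grip force at its end, in the units of the state.
- state(): the state, without advancing time (a new reading comes with each control period).
- viewer.read_camera(name): name is "scene" or "top" or "wrist"; returns (picture, depth): 400x640x3 uint8, red, green, blue; 400x640 float32, mm along the optical axis (not along the pixel's ray), 0 where there is no reading.
- viewer.get_calibration(name): a dict with "camera_matrix" (3x3 intrinsics, pixels), "dist_coeffs" ([k1, k2, p1, p2, k3] as OpenCV has them; the pictures are not rectified), "world_to_cam" (4x4, takes a point from world to camera coordinates). Camera axes: x right, y up, looking along -z (the intrinsics and any distortion apply to the point x, -y, -z); pixel columns grow to the right and rows downward; lengths in mm; the calibration is good to about 2 mm. A picture is of the moment at which its call begins: read the wrist's pose just before it. get_calibration takes no time and is no camera call; for the wrist camera it gives the pose at the moment of the call.
- env.job_done(): hands the job in; it is judged then, once.
Trained networks look in the newest picture that a camera, given by its name, has taken for a name from the list of things; names that differ only in an ending like _2 or _b are one class to them, and where a whole thing is asked for, a point or a joint stands for the part that bears it (a point fixed in the world has none). Each returns a list of dicts, best first, with "confidence" (0 to 1); they miss things now and then, are a little off and sometimes report something else, mostly with a low value. They report only what shows in the picture. A call takes as long as a camera call.
- models.search_frame(camera, label): "position" ([x, y, z] in mm, in world coordinates, good to about 4 mm: the middle of the surface that is visible of it).
- models.mark_of(camera, label): "position" ([x, y, z] in mm, in world coordinates, good to about 4 mm: a listed point, or the origin of a listed thing).
The state is a dict: "t": time; "joints": joint angles; "qvel": joint speeds; "tau": joint torques, N m; "eef_pos": TCP position; "tcp_rot": TCP orientation; "ft_force": force on the tool from outside, world axes, zero at the start; "moment": the same for the moment, N m; "opening": opening from 0.0 (shut) to 1.0 (fully open); "grip_force": force on a finger pad.
Only numpy, scipy, OpenCV 4.12 (cv2) and the standard library are available. Lean on these libraries where they do the work, as an engineer would, in place of code of your own. Each camera call takes 0.05 s, during which the arm holds its last target. There are 200 camera calls.

## Working session

There is one attempt and no reset: what is moved stays moved. The work goes in short steps, Python scripts to look and compute and a tool call to move; the robot and the scene stay as the last step left them, time stands still between calls to the robot, and variables do not carry over. Pictures are saved under pics/ and viewed, at most 10 in all, crops included, and the job is handed in when it is done.

Besides the shell and the picture viewer there is one more tool, called in YAML: its name, and indented under it one key for each argument. arm_command: Moves the arm, as the interface text tells. Scaled input: -1 to 1 covers 0.25 m each way for a shift and pi rad each way for a turn. Its arguments: {"type":"object","properties":{"rows":{"type":"array","items":{"type":"array"}},"claw":{"type":"number"}},"required":["rows"]}

```bash
mkdir -p pics; cat > h.py <<'E'
import numpy as np, cv2
from cell import state, viewer, env, models
def snap(cam,name):
    p,d=viewer.read_camera(cam); cv2.imwrite(f'pics/{name}.png',p[:,:,::-1]); return p,d,viewer.get_calibration(cam)
def pt(c,d,u,v,z=None):
    K=np.array(c["camera_matrix"]);D=np.array(c["dist_coeffs"]);W=np.linalg.inv(np.array(c["world_to_cam"]))
    x,y=cv2.undistortPoints(np.array([[[u,v]]],float),K,D)[0,0]
    r=W[:3,:3]@np.array([x,-y,-1]);o=W[:3,3]
    s=d[int(v),int(u)] if z is None else (z-o[2])/r[2]
    return o+s*r
def proj(c,P):
    K=np.array(c["camera_matrix"]);D=np.array(c["dist_coeffs"]);W=np.array(c["world_to_cam"])
    q=(W@np.append(P,1))[:3]; q=q*[1,-1,-1]
    return cv2.projectPoints(q[None],np.zeros(3),np.zeros(3),K,D)[0].ravel()
E
python3 - <<'E'
from h import *
for cam in ['top','scene']:
    p,d,c=snap(cam,cam+'0')
    for l in ['med_box','lock_mouth','knob_left_grip','knob_right_grip','key_head','key_stand','mug','can','onion']:
        r=models.mark_of(cam,l)[:2]
        print(cam,l,[(np.round(q['position']).tolist(),round(q['confidence'],2)) for q in r])
print(state())
E
```

```text
top med_box [([493.0, 12.0, -4.0], 0.61)]
top lock_mouth [([476.0, 6.0, 76.0], 0.77)]
top knob_left_grip [([470.0, 91.0, 112.0], 0.67)]
top knob_right_grip [([494.0, 11.0, -4.0], 0.69), ([472.0, -75.0, 110.0], 0.66)]
top key_head [([425.0, -286.0, 65.0], 0.42)]
top key_stand [([426.0, -290.0, -0.0], 0.6)]
top mug [([426.0, 304.0, 1.0], 0.83)]
top can [([609.0, -330.0, -1.0], 0.83)]
top onion [([488.0, -506.0, -4.0], 0.89)]
scene med_box [([491.0, 6.0, 0.0], 0.98)]
scene lock_mouth [([473.0, 2.0, 78.0], 0.78)]
scene knob_left_grip [([472.0, 97.0, 107.0], 0.6)]
scene knob_right_grip [([474.0, -74.0, 108.0], 0.67)]
scene key_head [([428.0, -291.0, 65.0], 0.42)]
scene key_stand [([472.0, 5.0, 76.0], 0.18)]
scene mug []
scene can [([606.0, -328.0, -2.0], 0.6)]
scene onion [([489.0, -510.0, 1.0], 0.74)]
{'t': 1.0, 'joints': array([ 1.17138152e+00,  4.90910552e-01,  1.55891618e+00, -6.71847985e-07,
        1.09174893e+00, -1.05588693e-01]), 'qvel': array([-0.00134545, -0.0004344 ,  0.00091104, -0.00035724, -0.00018542,
        0.00069932]), 'tau': array([ 2.07014476e-03, -6.12488294e+01, -2.58420503e+01,  6.93726609e-02,
        4.48180363e-02, -1.08826936e-05]), 'eef_pos': array([180.98050756, 598.21942084, 214.64880432]), 'tcp_rot': array([3.14157582e+00, 2.38375567e-06, 2.84776685e+00]), 'ft_force': array([-0.93466212, -0.47438172,  0.31591987]), 'moment': array([-0.02670228, -0.01172537, -0.01524685]), 'grip_force': 0.0, 'opening': 1.0004423231004356}
```

View pics/top0.png

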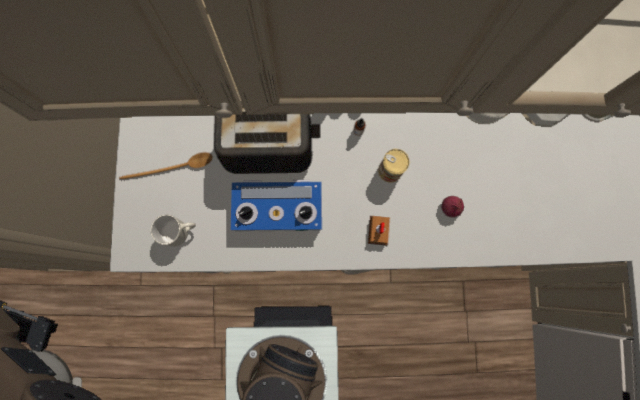

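View pics/scene0.png

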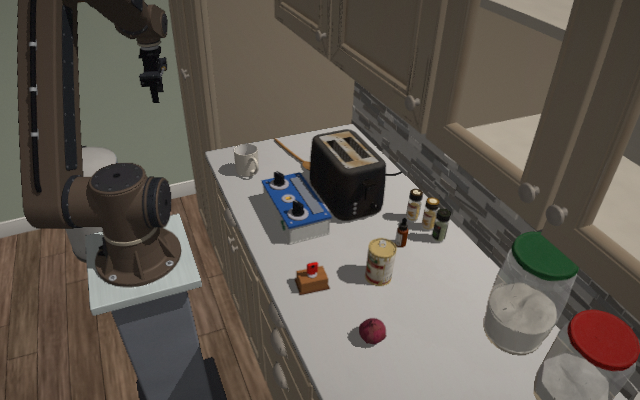

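The top view shows the blue box at about (277,207) with its two knobs at (246,212) and (306,212). The stand and red key are at (379,230), the mug is on the left, and the toaster is right behind the box. The scene view agrees.

```bash
cat >> h.py <<'E'
def w(a): return (a+np.pi)%(2*np.pi)-np.pi
def plan(tgt,yaw=None,src=None,n=5):
    s=state(); p,y=(s['eef_pos'],s['tcp_rot'][2]) if src is None else (np.array(src[:3],float),src[3])
    yaw=y if yaw is None else yaw
    d=(np.array(tgt,float)-p)/n; t=w(yaw-y); k=t/n; rows=[]
    for i in range(n):
        a=y+k*i
        v=np.array([d[0]*np.cos(a)+d[1]*np.sin(a), d[0]*np.sin(a)-d[1]*np.cos(a), -d[2]])/250
        rows.append([np.round(v,4).tolist(), round(-k/np.pi,4)])
    print('step mm',np.linalg.norm(d).round(1),'deg',np.degrees(k).round(2)); print(str(rows).replace(' ',''))
E
python3 - <<'E'
from h import *
p,d,c=snap('top','top1'); h=cv2.cvtColor(p,cv2.COLOR_RGB2HSV)
m=((h[...,0]>100)&(h[...,0]<130)&(h[...,1]>120)).astype(np.uint8)
n,l,st,_=cv2.connectedComponentsWithStats(m); i=1+st[1:,4].argmax()
ys,xs=np.nonzero(l==i); P=np.array([pt(c,d,u,v,72)[:2] for u,v in zip(xs,ys)],np.float32)
print(cv2.minAreaRect(P))
# toaster front / heights
Z=[(np.round(pt(c,d,277,v)).tolist()) for v in range(100,185,8)]; print(Z)
for u,v in [(379,220),(379,232),(382,228)]: print(pt(c,d,u,v).round())
c=viewer.get_calibration('wrist'); W=np.linalg.inv(c['world_to_cam']); s=state()
y=s['tcp_rot'][2]; R=cv2.Rodrigues(np.array([0,0,y]))[0]@np.diag([1,-1,-1])
print('cam in tool',R.T@(W[:3,3]-s['eef_pos']), 'look in tool',R.T@-W[:3,2]); print(c['camera_matrix'])
plan([440,300,330],2.6,n=10); plan([420,5,330],1.84,src=[440,300,330,2.6],n=10)
E
```

```text
((493.3143310546875, 11.711761474609375), (252.9547576904297, 134.7053680419922), 89.22508239746094)
[[606.0, -30.0, 566.0], [609.0, -26.0, 519.0], [734.0, 2.0, 142.0], [693.0, -1.0, 189.0], [675.0, -1.0, 178.0], [674.0, 4.0, 108.0], [628.0, -1.0, 185.0], [608.0, -1.0, 179.0], [602.0, 4.0, 117.0], [600.0, 10.0, 29.0], [582.0, 12.0, 1.0]]
[ 451. -285.   41.]
[ 416. -283.   40.]
[ 423. -286.   83.]
cam in tool [  77.30813984    0.40179792 -170.11409884] look in tool [-2.78447491e-01 -4.74829715e-04  9.60451336e-01]
[[341.67430091   0.         318.86053989]
 [  0.         341.67430091 198.84916803]
 [  0.           0.           1.        ]]
step mm 41.2 deg -1.42
[[[-0.1337,-0.0842,-0.0461],np.float64(0.0079)],[[-0.1358,-0.0809,-0.0461],np.float64(0.0079)],[[-0.1377,-0.0775,-0.0461],np.float64(0.0079)],[[-0.1396,-0.074,-0.0461],np.float64(0.0079)],[[-0.1414,-0.0705,-0.0461],np.float64(0.0079)],[[-0.1431,-0.067,-0.0461],np.float64(0.0079)],[[-0.1447,-0.0635,-0.0461],np.float64(0.0079)],[[-0.1462,-0.0598,-0.0461],np.float64(0.0079)],[[-0.1477,-0.0562,-0.0461],np.float64(0.0079)],[[-0.149,-0.0525,-0.0461],np.float64(0.0079)]]
step mm 29.6 deg -4.35
[[[-0.054,-0.1052,-0.0],0.0242],[[-0.0618,-0.1008,-0.0],0.0242],[[-0.0693,-0.0959,-0.0],0.0242],[[-0.0764,-0.0903,-0.0],0.0242],[[-0.083,-0.0843,-0.0],0.0242],[[-0.0892,-0.0777,-0.0],0.0242],[[-0.0948,-0.0707,-0.0],0.0242],[[-0.0999,-0.0633,-0.0],0.0242],[[-0.1044,-0.0555,-0.0],0.0242],[[-0.1083,-0.0475,-0.0],0.0242]]
```

```bash
python3 -c "
from h import *
plan([440,20,290],1.84,n=15)" | sed 's/np.float64(\([0-9.-]*\))/\1/g'; sed -i 's/print(str(rows).replace/print(str([[r[0],float(r[1])] for r in rows]).replace/' h.py
```

```text
step mm 42.5 deg -3.85
[[[-0.1108,-0.1276,-0.0201],0.0214],[[-0.1191,-0.1199,-0.0201],0.0214],[[-0.1269,-0.1116,-0.0201],0.0214],[[-0.1341,-0.1028,-0.0201],0.0214],[[-0.1407,-0.0936,-0.0201],0.0214],[[-0.1466,-0.0839,-0.0201],0.0214],[[-0.1519,-0.0739,-0.0201],0.0214],[[-0.1566,-0.0635,-0.0201],0.0214],[[-0.1605,-0.0529,-0.0201],0.0214],[[-0.1637,-0.042,-0.0201],0.0214],[[-0.1661,-0.0309,-0.0201],0.0214],[[-0.1678,-0.0197,-0.0201],0.0214],[[-0.1688,-0.0084,-0.0201],0.0214],[[-0.1689,0.003,-0.0201],0.0214],[[-0.1684,0.0143,-0.0201],0.0214]]
```

arm_command:
  rows:
    - [[-0.111,-0.128,-0.02],0.0214]
    - [[-0.119,-0.12,-0.02],0.0214]
    - [[-0.127,-0.112,-0.02],0.0214]
    - [[-0.134,-0.103,-0.02],0.0214]
    - [[-0.141,-0.094,-0.02],0.0214]
  claw: 0.5

```text
t: 1.55
eef_pos: [267.6, 403.6, 239.9]
tcp_rot: [3.141, 0.0, 2.509]
ft_force: [2.0, 0.3, 0.0]
opening: 0.64
grip_force: 0.0
```

arm_command:
  rows:
    - [[-0.147,-0.084,-0.02],0.0214]
    - [[-0.152,-0.074,-0.02],0.0214]
    - [[-0.157,-0.064,-0.02],0.0214]
    - [[-0.161,-0.053,-0.02],0.0214]
    - [[-0.164,-0.042,-0.02],0.0214]

```text
t: 2.05
eef_pos: [354.1, 210.3, 265.1]
tcp_rot: [3.141, 0.0, 2.173]
ft_force: [0.9, 0.3, 0.0]
opening: 0.502
grip_force: 0.0
```

arm_command:
  rows:
    - [[-0.166,-0.031,-0.02],0.0214]
    - [[-0.168,-0.02,-0.02],0.0214]
    - [[-0.169,-0.008,-0.02],0.0214]
    - [[-0.169,0.003,-0.02],0.0214]
    - [[-0.168,0.014,-0.02],0.0214]

```text
t: 2.55
eef_pos: [440.3, 17.2, 290.1]
tcp_rot: [3.141, 0.0, 1.836]
ft_force: [1.0, 0.4, -0.2]
opening: 0.502
grip_force: 0.0
```

arm_command:
  rows:
    - [[0,0,0],0]
    - [[0,0,0],0]
    - [[0,0,0],0]
    - [[0,0,0],0]
    - [[0,0,0],0]

```text
t: 3.05
eef_pos: [439.6, 19.9, 289.7]
tcp_rot: [3.141, -0.0, 1.841]
ft_force: [0.2, 0.6, -0.3]
opening: 0.498
grip_force: 0.0
```

```bash
python3 - <<'E'
from h import *
s=state(); p,d,c=snap('wrist','w0')
for l in ['lock_mouth','knob_left_grip','knob_right_grip','med_box']:
    print(l,[(np.round(q['position']).tolist(),round(q['confidence'],2)) for q in models.mark_of('wrist',l)[:2]])
print(s['t'],s['eef_pos'],s['tcp_rot'])
E
```

```text
lock_mouth [([475.0, 9.0, 79.0], 0.82)]
knob_left_grip [([473.0, 89.0, 108.0], 0.55)]
knob_right_grip [([471.0, -72.0, 103.0], 0.83)]
med_box [([493.0, 6.0, 1.0], 0.93)]
3.05 [439.63881098  19.94677127 289.6733454 ] [ 3.14142833e+00 -9.11484856e-05  1.84120829e+00]
```

View pics/w0.png

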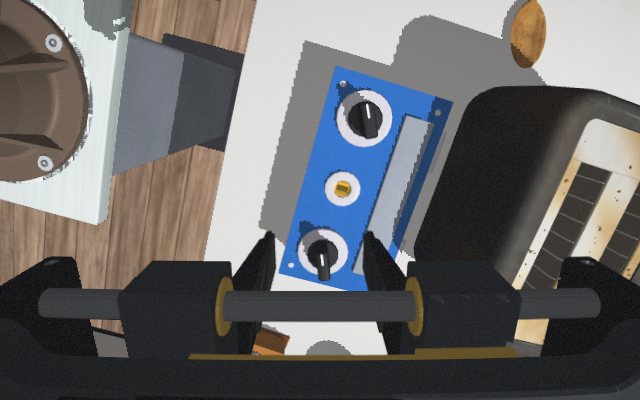

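The wrist view shows the left knob at (367,118), the lock at (342,188) and the right knob at (322,252). Both bars lie near the y direction, and the keyway is along x.

```bash
python3 - <<'E'
from h import *
p,d=viewer.read_camera('wrist'); c=viewer.get_calibration('wrist'); np.set_printoptions(suppress=True)
def cloud(u0,u1,v0,v1): 
    return np.array([[*pt(c,d,u,v),u,v] for v in range(v0,v1) for u in range(u0,u1)])
for n,b in dict(L=(335,400,80,150),R=(290,352,225,285)).items():
    C=cloud(*b); g=C[(C[:,2]>109)&(C[:,2]<122)&(abs(C[:,0]-473)<25)]
    r=cv2.minAreaRect(g[:,:2].astype(np.float32)); pr=np.linalg.svd(g[:,:2]-g[:,:2].mean(0))[2][0] if len(g)>3 else 0
    print(n,len(g),g.mean(0).round(1),r, 'bar angle',np.arctan2(pr[1],pr[0]).round(3))
# lock rim: white pixels near
hsv=cv2.cvtColor(p,cv2.COLOR_RGB2HSV)
m=((hsv[...,1]<60)&(hsv[...,2]>120)).astype(np.uint8); m[:165]=0;m[212:]=0;m[:,:318]=0;m[:,366:]=0
ys,xs=np.nonzero(m); P=np.array([pt(c,d,u,v,76)[:2] for u,v in zip(xs,ys)],np.float32)
print('rim',cv2.minEnclosingCircle(P),P.mean(0),len(P))
# lid
m=((hsv[...,0]>100)&(hsv[...,0]<130)&(hsv[...,1]>120)).astype(np.uint8)
for nm,(u,v) in dict(a=(336,68),b=(452,102)).items(): print(pt(c,d,u,v,72))
ys,xs=np.nonzero(m[:235]); P=np.array([pt(c,d,u,v,72)[:2] for u,v in zip(xs,ys)],np.float32)
print('lid',cv2.minAreaRect(P), P.min(0),P.max(0))
E
```

```text
L 533 [472.1  90.1 115.6 368.1 119.5] ((472.7054443359375, 89.94673919677734), (14.207178115844727, 36.24760437011719), 26.157615661621094) bar angle -1.114
R 381 [470.7 -73.4 115.5 322.2 264.2] ((471.15057373046875, -74.89604187011719), (14.024103164672852, 35.69163131713867), 22.273462295532227) bar angle -1.192
rim ((472.0785217285156, 7.397204875946045), 20.76629638671875) [472.08002    7.983847] 732
[429.14682941 132.11000715  72.        ]
[562.43480248 133.0240782   72.        ]
lid ((481.9585266113281, 31.22870635986328), (207.6038360595703, 160.919189453125), 89.62213897705078) [400.81604 -72.04033] [562.70123 135.23227]
```

```bash
python3 - <<'E'
from h import *
plan([472.7,89.9,135],2.027); plan([472.7,89.9,91],2.027,src=[472.7,89.9,135,2.027])
E
```

```text
step mm 34.6 deg 2.15
[[[0.0475,0.0403,0.1237],-0.0119],[[0.046,0.0421,0.1237],-0.0119],[[0.0444,0.0438,0.1237],-0.0119],[[0.0427,0.0454,0.1237],-0.0119],[[0.041,0.047,0.1237],-0.0119]]
step mm 8.8 deg 0.0
[[[0.0,0.0,0.0352],-0.0],[[0.0,0.0,0.0352],-0.0],[[0.0,0.0,0.0352],-0.0],[[0.0,0.0,0.0352],-0.0],[[0.0,0.0,0.0352],-0.0]]
```

arm_command:
  rows:
    - [[0.0475,0.0403,0.1237],-0.0119]
    - [[0.046,0.042,0.1237],-0.0119]
    - [[0.0444,0.0438,0.1237],-0.0119]
    - [[0.0427,0.0454,0.1237],-0.0119]
    - [[0.041,0.047,0.1237],-0.0119]

```text
t: 3.85
eef_pos: [473.0, 90.3, 133.9]
tcp_rot: [3.141, 0.0, 2.028]
ft_force: [0.5, -1.3, -0.7]
opening: 0.501
grip_force: 0.0
```

arm_command:
  rows:
    - [[0,0,0.035],0]
    - [[0,0,0.035],0]
    - [[0,0,0.035],0]
    - [[0,0,0.035],0]
    - [[0,0,0.035],0]

```text
t: 4.35
eef_pos: [473.0, 89.4, 91.3]
tcp_rot: [3.14, 0.0, 2.025]
ft_force: [-0.6, 0.7, 0.1]
opening: 0.502
grip_force: 0.0
```

arm_command:
  rows:
    - [[0,0,0],0]
    - [[0,0,0],0]
    - [[0,0,0],0]
    - [[0,0,0],0]
    - [[0,0,0],0]
  claw: 0

```text
t: 4.85
eef_pos: [472.0, 89.5, 91.5]
tcp_rot: [-3.14, -0.0, 2.027]
ft_force: [-1.3, -8.1, 16.3]
opening: 0.144
grip_force: 30.0
```

arm_command:
  rows:
    - [[0,0,0],-0.037]
    - [[0,0,0],-0.037]
    - [[0,0,0],-0.037]
    - [[0,0,0],-0.037]
    - [[0,0,0],-0.037]

```text
t: 5.35
eef_pos: [472.6, 89.9, 91.5]
tcp_rot: [3.141, -0.0, 2.612]
ft_force: [-0.6, 3.1, 2.7]
opening: 0.144
grip_force: 30.0
```

arm_command:
  rows:
    - [[0,0,0],-0.037]
    - [[0,0,0],-0.037]
    - [[0,0,0],-0.037]
    - [[0,0,0],-0.037]
    - [[0,0,0],-0.037]

```text
t: 5.85
eef_pos: [472.8, 90.4, 91.6]
tcp_rot: [3.14, 0.001, -3.091]
ft_force: [1.4, 4.7, 1.5]
opening: 0.152
grip_force: 31.2
```

arm_command:
  rows:
    - [[0,0,0],0]
    - [[0,0,0],0]
    - [[0,0,0],0]
    - [[0,0,0],0]
    - [[0,0,0],0]

```text
t: 6.35
eef_pos: [473.0, 90.4, 91.6]
tcp_rot: [3.14, 0.001, -3.096]
ft_force: [1.1, 7.8, 1.5]
opening: 0.155
grip_force: 30.4
```

```bash
python3 -c "
from h import *
s=state();print(s['moment'],s['ft_force'],s['tcp_rot'],s['joints'])"
```

```text
[ 1.34262874  0.02278414 -0.5329678 ] [1.06776388 7.78961036 1.48994019] [ 3.14026010e+00  9.51479690e-04 -3.09624101e+00] [ 0.05086202  0.47190476  2.03223989  0.00223308  0.63649039 -1.56708176]
```

arm_command:
  rows:
    - [[0,0,0],0]
    - [[0,0,0],0]
    - [[0,0,0],0]
    - [[0,0,-0.1],0]
    - [[0,0,-0.12],0]
  claw: 0.5

```text
t: 6.85
eef_pos: [472.1, 89.5, 146.1]
tcp_rot: [-3.142, -0.003, -3.095]
ft_force: [0.4, 0.2, 0.5]
opening: 0.482
grip_force: 0.0
```

```bash
python3 - <<'E'
from h import *
plan([471.2,-74.9,140],1.96,n=10); plan([471.2,-74.9,91],1.96,src=[471.2,-74.9,140,1.96],n=5)
E
```

```text
step mm 16.5 deg -7.04
[[[0.0035,-0.0657,0.0024],0.0391],[[-0.0046,-0.0656,0.0024],0.0391],[[-0.0126,-0.0646,0.0024],0.0391],[[-0.0204,-0.0625,0.0024],0.0391],[[-0.028,-0.0595,0.0024],0.0391],[[-0.035,-0.0557,0.0024],0.0391],[[-0.0416,-0.051,0.0024],0.0391],[[-0.0475,-0.0455,0.0024],0.0391],[[-0.0527,-0.0393,0.0024],0.0391],[[-0.0572,-0.0325,0.0024],0.0391]]
step mm 9.8 deg 0.0
[[[0.0,0.0,0.0392],-0.0],[[0.0,0.0,0.0392],-0.0],[[0.0,0.0,0.0392],-0.0],[[0.0,0.0,0.0392],-0.0],[[0.0,0.0,0.0392],-0.0]]
```

arm_command:
  rows:
    - [[0.0035,-0.0657,0.0024],0.0391]
    - [[-0.0046,-0.0656,0.0024],0.0391]
    - [[-0.0126,-0.0646,0.0024],0.0391]
    - [[-0.0204,-0.0625,0.0024],0.0391]
    - [[-0.028,-0.0595,0.0024],0.0391]

```text
t: 7.35
eef_pos: [472.1, 6.8, 143.3]
tcp_rot: [-3.142, -0.0, 2.569]
ft_force: [-0.2, 0.1, -1.0]
opening: 0.501
grip_force: 0.0
```

arm_command:
  rows:
    - [[-0.035,-0.0557,0.0024],0.0391]
    - [[-0.0416,-0.051,0.0024],0.0391]
    - [[-0.0475,-0.0455,0.0024],0.0391]
    - [[-0.0527,-0.0393,0.0024],0.0391]
    - [[-0.0572,-0.0325,0.0024],0.0391]

```text
t: 7.85
eef_pos: [471.7, -75.5, 140.2]
tcp_rot: [-3.141, -0.0, 1.955]
ft_force: [-0.3, -0.4, 0.1]
opening: 0.502
grip_force: 0.0
```

arm_command:
  rows:
    - [[0,0,0.039],0]
    - [[0,0,0.039],0]
    - [[0,0,0.039],0]
    - [[0,0,0.039],0]
    - [[0,0,0.039],0]

```text
t: 8.35
eef_pos: [471.7, -74.2, 90.4]
tcp_rot: [-3.141, -0.0, 1.962]
ft_force: [0.7, -0.2, -0.5]
opening: 0.501
grip_force: 0.0
```

arm_command:
  rows:
    - [[0,0,0],0]
    - [[0,0,0],0]
    - [[0,0,0],0]
    - [[0,0,0],0]
    - [[0,0,0],0]
  claw: 0

```text
t: 8.85
eef_pos: [470.6, -75.1, 91.8]
tcp_rot: [-3.139, -0.001, 1.961]
ft_force: [-8.6, -15.1, 16.0]
opening: 0.146
grip_force: 30.0
```

arm_command:
  rows:
    - [[0,0,0],-0.039]
    - [[0,0,0],-0.039]
    - [[0,0,0],-0.039]
    - [[0,0,0],-0.039]
    - [[0,0,0],-0.039]

```text
t: 9.35
eef_pos: [470.5, -75.3, 91.8]
tcp_rot: [-3.14, -0.002, 2.578]
ft_force: [-8.6, -7.2, 7.1]
opening: 0.147
grip_force: 30.0
```

arm_command:
  rows:
    - [[0,0,0],-0.039]
    - [[0,0,0],-0.039]
    - [[0,0,0],-0.039]
    - [[0,0,0],-0.039]
    - [[0,0,0],-0.039]

```text
t: 9.85
eef_pos: [470.5, -75.3, 91.8]
tcp_rot: [-3.141, -0.002, -3.093]
ft_force: [-10.0, -8.6, 8.5]
opening: 0.152
grip_force: 31.3
```

arm_command:
  rows:
    - [[0,0,0],0]
    - [[0,0,0],0]
    - [[0,0,0],0]
    - [[0,0,0],0]
    - [[0,0,0],0]

```text
t: 10.35
eef_pos: [470.7, -75.3, 91.8]
tcp_rot: [-3.141, -0.002, -3.099]
ft_force: [-8.7, -7.7, 6.0]
opening: 0.15
grip_force: 30.2
```

```bash
python3 -c "
from h import *
s=state();print(s['moment'],s['ft_force'],s['tcp_rot'],s['joints'])"
```

```text
[-1.36530843  1.44303691 -0.51956826] [-8.73362022 -7.68171117  5.96764176] [-3.14147159e+00 -1.86003615e-03 -3.09856415e+00] [-2.96827515e-01  4.67251739e-01  2.04153487e+00 -1.23851565e-03
  6.34519704e-01 -1.90965438e+00]
```

arm_command:
  rows:
    - [[0,0,0],0]
    - [[0,0,0],0]
    - [[0,0,0],0]
    - [[0,0,-0.1],0]
    - [[0,0,-0.12],0]
  claw: 0.5

```text
t: 10.85
eef_pos: [471.4, -74.5, 146.4]
tcp_rot: [3.141, -0.002, -3.098]
ft_force: [-0.3, 0.2, 0.5]
opening: 0.483
grip_force: 0.0
```

```bash
python3 - <<'E'
from h import *
plan([425,-220,270],3.1,n=5)
E
```

```text
step mm 39.3 deg -0.98
[[[0.0422,-0.1147,-0.0989],0.0055],[[0.0402,-0.1154,-0.0989],0.0055],[[0.0383,-0.116,-0.0989],0.0055],[[0.0363,-0.1167,-0.0989],0.0055],[[0.0343,-0.1173,-0.0989],0.0055]]
```

arm_command:
  rows:
    - [[0.042,-0.115,-0.099],0.0055]
    - [[0.04,-0.115,-0.099],0.0055]
    - [[0.038,-0.116,-0.099],0.0055]
    - [[0.036,-0.117,-0.099],0.0055]
    - [[0.034,-0.117,-0.099],0.0055]

```text
t: 11.35
eef_pos: [425.1, -221.2, 271.4]
tcp_rot: [-3.142, 0.0, 3.099]
ft_force: [0.8, 0.0, -0.1]
opening: 0.501
grip_force: 0.0
```

arm_command:
  rows:
    - [[0,0,0],0]
    - [[0,0,0],0]
    - [[0,0,0],0]
    - [[0,0,0],0]
    - [[0,0,0],0]

```text
t: 11.85
eef_pos: [425.8, -219.5, 269.7]
tcp_rot: [3.141, -0.001, 3.1]
ft_force: [-0.2, -0.8, -0.5]
opening: 0.5
grip_force: 0.0
```

```bash
python3 - <<'E'
from h import *
s=state(); p,d,c=snap('wrist','w1')
print(s['t'],s['eef_pos'],s['tcp_rot'])
for l in ['key_head','key_stand','knob_right_grip']:
    print(l,[(np.round(q['position']).tolist(),round(q['confidence'],2)) for q in models.mark_of('wrist',l)[:2]])
hsv=cv2.cvtColor(p,cv2.COLOR_RGB2HSV)
C=np.array([[*pt(c,d,u,v),*hsv[v,u]] for v in range(0,400) for u in range(640) if d[v,u]>0])
near=(abs(C[:,0]-425)<70)&(abs(C[:,1]+287)<70)
red=near&((C[:,3]<6)|(C[:,3]>174))&(C[:,4]>150)
print('red z',np.percentile(C[red,2],[1,50,99]))
g=C[near&(C[:,2]>74)&(C[:,2]<90)]; print('head top',len(g),cv2.minAreaRect(g[:,:2].astype(np.float32)),g[:,2].mean())
g=C[near&(C[:,2]>32)&(C[:,2]<43)]; print('stand top',len(g),cv2.minAreaRect(g[:,:2].astype(np.float32)))
g=C[(abs(C[:,0]-471)<25)&(abs(C[:,1]+75)<25)&(C[:,2]>109)&(C[:,2]<122)]; print('knobR',len(g),cv2.minAreaRect(g[:,:2].astype(np.float32)) if len(g)>5 else 0)
E
```

```text
11.85 [ 425.81387187 -219.46571104  269.65219702] [ 3.14085355e+00 -9.01920896e-04  3.10038106e+00]
key_head [([424.0, -293.0, 65.0], 0.67)]
key_stand [([430.0, -287.0, 2.0], 0.55), ([471.0, -78.0, 103.0], 0.53)]
knob_right_grip [([474.0, -73.0, 107.0], 0.65)]
red z [50.4387803  78.36273903 81.16006192]
head top 222 ((426.0240173339844, -290.07379150390625), (9.66962718963623, 28.936845779418945), 84.92461395263672) 78.80395798212375
stand top 2176 ((426.6851501464844, -290.2210693359375), (49.092018127441406, 74.3364028930664), 83.56558227539062)
knobR 522 ((470.8885803222656, -76.4012222290039), (36.28969955444336, 14.466996192932129), 0.6304631233215332)
```

View pics/w1.png

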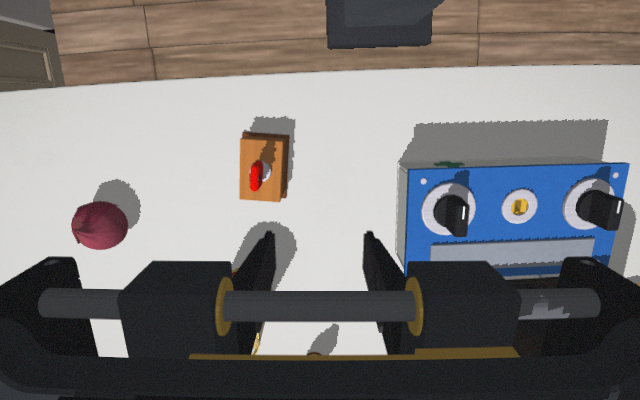

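The wrist view shows the red key head at (256,177) in the stand at (264,167). The right and left knob bars at (455,215) and (605,210) both lie along the box's x axis now.

```bash
python3 - <<'E'
from h import *
plan([426,-290.1,120],3.055,n=5); plan([426,-290.1,46],3.055,src=[426,-290.1,120,3.055],n=5)
E
```

```text
step mm 33.1 deg -0.51
[[[-0.0025,-0.0561,0.12],0.0028],[[-0.003,-0.056,0.12],0.0028],[[-0.0035,-0.056,0.12],0.0028],[[-0.004,-0.056,0.12],0.0028],[[-0.0045,-0.0559,0.12],0.0028]]
step mm 14.8 deg 0.0
[[[0.0,0.0,0.0592],-0.0],[[0.0,0.0,0.0592],-0.0],[[0.0,0.0,0.0592],-0.0],[[0.0,0.0,0.0592],-0.0],[[0.0,0.0,0.0592],-0.0]]
```

arm_command:
  rows:
    - [[-0.0025,-0.056,0.12],0.003]
    - [[-0.003,-0.056,0.12],0.003]
    - [[-0.0035,-0.056,0.12],0.003]
    - [[-0.004,-0.056,0.12],0.003]
    - [[-0.0045,-0.056,0.12],0.002]

```text
t: 12.55
eef_pos: [425.8, -290.9, 119.1]
tcp_rot: [-3.142, 0.0, 3.055]
ft_force: [0.3, -0.6, 0.3]
opening: 0.502
grip_force: 0.0
```

arm_command:
  rows:
    - [[0,0,0.06],0]
    - [[0,0,0.06],0]
    - [[0,0,0.06],0]
    - [[0,0,0.06],0]
    - [[0,0,0.056],0]

```text
t: 13.05
eef_pos: [425.9, -290.3, 45.5]
tcp_rot: [3.141, -0.0, 3.055]
ft_force: [0.4, -0.1, -0.8]
opening: 0.498
grip_force: 0.0
```

arm_command:
  rows:
    - [[0,0,0],0]
    - [[0,0,0],0]
    - [[0,0,0],0]
    - [[0,0,0],0]
    - [[0,0,0],0]
  claw: 0

```text
t: 13.55
eef_pos: [425.9, -290.5, 46.8]
tcp_rot: [-3.141, 0.001, 3.055]
ft_force: [-0.2, 0.0, 0.9]
opening: 0.135
grip_force: 0.0
```

```bash
python3 -c "
from h import *
s=state();print(s['moment'],s['ft_force'],s['eef_pos'],s['tcp_rot'],s['opening'])"
```

```text
[0.02503009 0.00161638 0.01298622] [-0.24286281  0.04099994  0.90488691] [ 425.93443622 -290.48169603   46.75615043] [-3.14112001e+00  7.79832892e-04  3.05516625e+00] 0.13545540583475157
```

arm_command:
  rows:
    - [[0,0,0],0]
    - [[0,0,0],0]
    - [[0,0,0],0]
    - [[0,0,0],0]
    - [[0,0,0],0]

```text
t: 14.05
eef_pos: [425.9, -290.5, 46.6]
tcp_rot: [-3.141, 0.001, 3.055]
ft_force: [-0.3, 0.5, 6.4]
opening: 0.107
grip_force: 30.0
```

```bash
python3 - <<'E'
from h import *
plan([471.4,7.5,190],3.137,src=[425.9,-290.4,190,3.055],n=10)
E
```

```text
step mm 30.1 deg 0.47
[[[-0.0078,0.1203,-0.0],-0.0026],[[-0.0088,0.1202,-0.0],-0.0026],[[-0.0098,0.1201,-0.0],-0.0026],[[-0.0108,0.1201,-0.0],-0.0026],[[-0.0118,0.12,-0.0],-0.0026],[[-0.0128,0.1199,-0.0],-0.0026],[[-0.0137,0.1198,-0.0],-0.0026],[[-0.0147,0.1196,-0.0],-0.0026],[[-0.0157,0.1195,-0.0],-0.0026],[[-0.0167,0.1194,-0.0],-0.0026]]
```

arm_command:
  rows:
    - [[0,0,-0.06],0]
    - [[0,0,-0.12],0]
    - [[0,0,-0.14],0]
    - [[0,0,-0.14],0]
    - [[0,0,-0.112],0]

```text
t: 14.55
eef_pos: [425.8, -290.4, 191.1]
tcp_rot: [-3.141, 0.001, 3.055]
ft_force: [-0.6, -0.4, -0.8]
opening: 0.105
grip_force: 30.0
```

arm_command:
  rows:
    - [[-0.0078,0.12,0],-0.0026]
    - [[-0.0088,0.12,0],-0.0026]
    - [[-0.0098,0.12,0],-0.0026]
    - [[-0.0108,0.12,0],-0.0026]
    - [[-0.0118,0.12,0],-0.0026]

```text
t: 15.05
eef_pos: [448.4, -140.4, 189.3]
tcp_rot: [3.142, 0.0, 3.096]
ft_force: [0.2, -0.2, -0.7]
opening: 0.101
grip_force: 30.0
```

arm_command:
  rows:
    - [[-0.0128,0.12,0],-0.0026]
    - [[-0.0137,0.12,0],-0.0026]
    - [[-0.0147,0.12,0],-0.0026]
    - [[-0.0157,0.12,0],-0.0026]
    - [[-0.0167,0.119,0],-0.0026]

```text
t: 15.55
eef_pos: [471.2, 8.8, 189.3]
tcp_rot: [3.142, 0.0, 3.137]
ft_force: [0.9, -0.1, -0.6]
opening: 0.102
grip_force: 30.0
```

arm_command:
  rows:
    - [[0,0,0.08],0]
    - [[0,0,0.08],0]
    - [[0,0,0.06],0]
    - [[0,0,0.03],0]
    - [[0,0,0.01],0]

```text
t: 16.05
eef_pos: [471.0, 7.6, 123.7]
tcp_rot: [3.141, -0.001, 3.137]
ft_force: [-0.2, 0.1, -0.0]
opening: 0.102
grip_force: 30.0
```

```bash
python3 - <<'E'
from h import *
s=state(); p,d,c=snap('wrist','w2')
cv2.imwrite('pics/w2c.png',cv2.resize(p[150:330,220:420,::-1],None,fx=3,fy=3))
print(s['t'],s['eef_pos'],s['tcp_rot'],s['moment'])
print([(np.round(q['position'],1).tolist(),round(q['confidence'],2)) for q in models.mark_of('wrist','key_tip')[:2]])
print([(np.round(q['position'],1).tolist(),round(q['confidence'],2)) for q in models.mark_of('wrist','lock_mouth')[:2]])
E
```

```text
16.05 [471.03739747   7.58676802 123.72354941] [ 3.14136600e+00 -1.06140304e-03  3.13677702e+00] [0.00326331 0.0271956  0.04006316]
[([471.7, 15.1, 89.1], 0.64)]
[([475.2, 12.0, 76.9], 0.81)]
```

View pics/w2c.png

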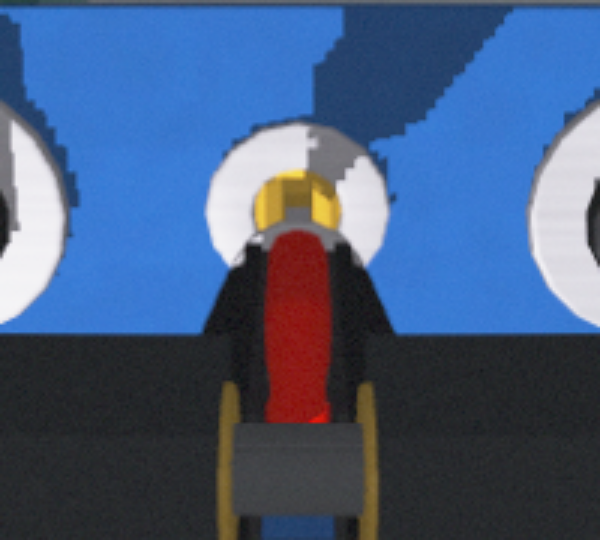

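The crop shows the key centred on the brass plug laterally (head and plug both near column 298), just above the rim.

arm_command:
  rows:
    - [[0,0,0.012],0]
    - [[0,0,0.012],0]
    - [[0,0,0.012],0]
    - [[0,0,0.012],0]
    - [[0,0,0.012],0]

```text
t: 16.7
eef_pos: [471.3, 7.6, 109.0]
tcp_rot: [3.142, 0.0, 3.137]
ft_force: [0.1, 0.8, -0.8]
opening: 0.106
grip_force: 30.0
```

arm_command:
  rows:
    - [[0,0,0.01],0.02]
    - [[0,0,0.01],-0.04]
    - [[0,0,0.01],0.04]
    - [[0,0,0.01],-0.04]
    - [[0,0,0.01],0.02]

```text
t: 17.2
eef_pos: [470.6, 7.7, 96.5]
tcp_rot: [3.141, -0.002, -3.142]
ft_force: [-5.0, -0.6, 9.8]
opening: 0.105
grip_force: 30.0
```

arm_command:
  rows:
    - [[0,0,0.006],0.02]
    - [[0,0,0.006],-0.04]
    - [[0,0,0.006],0.04]
    - [[0,0,0.006],-0.04]
    - [[0,0,0.006],0.02]

```text
t: 17.7
eef_pos: [471.7, 7.3, 89.8]
tcp_rot: [-3.141, 0.001, -3.141]
ft_force: [-1.5, -0.5, 6.8]
opening: 0.102
grip_force: 30.0
```

arm_command:
  rows:
    - [[0,0,0.006],0.02]
    - [[0,0,0.006],-0.04]
    - [[0,0,0.006],0.04]
    - [[0,0,0.006],-0.04]
    - [[0,0,0.006],0.02]

```text
t: 18.2
eef_pos: [472.4, 7.6, 83.9]
tcp_rot: [-3.141, 0.004, -3.141]
ft_force: [-6.0, 1.2, 43.7]
opening: 0.102
grip_force: 29.9
```

```bash
python3 - <<'E'
from h import *
s=state(); p,d,c=snap('wrist','w3')
cv2.imwrite('pics/w3c.png',cv2.resize(p[130:330,200:440,::-1],None,fx=3,fy=3))
print(s['t'],s['eef_pos'],s['tcp_rot'],s['ft_force'],s['moment'])
E
```

```text
18.2 [472.35574618   7.55567411  83.85893309] [-3.14127291  0.00364317 -3.14142334] [-5.962535    1.15377068 43.65616869] [0.24211739 1.25094067 0.28491927]
```

View pics/w3c.png

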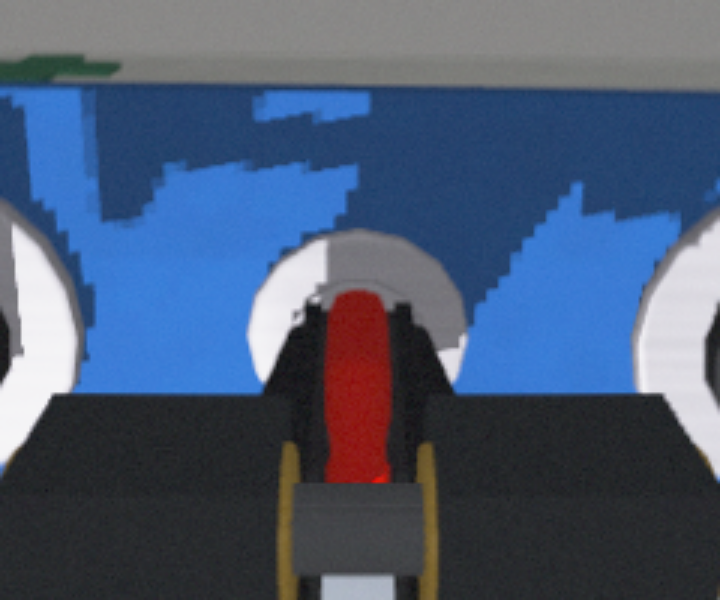

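The crop shows the collar sitting on the rim with the head centred. At TCP z of 84 and 44 N push, the key is fully in.

arm_command:
  rows:
    - [[0,0,-0.006],0.03]
    - [[0,0,0],0.04]
    - [[0,0,0],0.04]
    - [[0,0,0],0.04]
    - [[0,0,0],0.04]

```text
t: 18.75
eef_pos: [472.1, 7.1, 83.9]
tcp_rot: [3.141, 0.002, 2.536]
ft_force: [-1.3, -4.5, 11.4]
opening: 0.097
grip_force: 30.0
```

arm_command:
  rows:
    - [[0,0,0],0.04]
    - [[0,0,0],0.04]
    - [[0,0,0],0.04]
    - [[0,0,0],0.04]
    - [[0,0,0],0.04]

```text
t: 19.25
eef_pos: [471.6, 6.8, 83.9]
tcp_rot: [3.141, 0.002, 1.908]
ft_force: [-3.2, -7.1, 12.5]
opening: 0.105
grip_force: 30.0
```

```bash
python3 -c "
from h import *
s=state();print(s['moment'],s['ft_force'],s['eef_pos'],s['tcp_rot'],s['opening'])"
```

```text
[-1.93080763  0.70383102  0.18752955] [-3.17375561 -7.06725149 12.51265596] [471.62855639   6.79071504  83.91308923] [3.14087595e+00 1.62371976e-03 1.90759322e+00] 0.10540670192096109
```

arm_command:
  rows:
    - [[0,0,0],0.04]
    - [[0,0,0],0.04]
    - [[0,0,0],0.04]
    - [[0,0,0],0.03]
    - [[0,0,0],0.03]

```text
t: 19.75
eef_pos: [471.1, 6.8, 83.9]
tcp_rot: [3.141, 0.001, 1.343]
ft_force: [-5.8, -7.7, 14.9]
opening: 0.103
grip_force: 30.0
```

```bash
python3 -c "
from h import *
s=state();print(s['moment'],s['ft_force'],s['eef_pos'],s['tcp_rot'],s['opening'])"
```

```text
[-1.9789515   1.29208254  0.23159732] [-5.81404956 -7.69692182 14.88052808] [471.08698773   6.79920414  83.87157432] [3.14135092e+00 1.21514939e-03 1.34346098e+00] 0.1026302584315709
```

arm_command:
  rows:
    - [[0,0,0],0.01]
    - [[0,0,0],0.01]
    - [[0,0,0],0.01]
    - [[0,0,0],0]
    - [[0,0,0],0]

```text
t: 20.25
eef_pos: [471.0, 6.9, 83.9]
tcp_rot: [3.141, 0.001, 1.253]
ft_force: [-6.3, -6.9, 15.0]
opening: 0.103
grip_force: 30.0
```

```bash
python3 - <<'E'
from h import *
s=state(); p,d,c=snap('wrist','w4')
cv2.imwrite('pics/w4c.png',cv2.resize(p[130:330,200:440,::-1],None,fx=3,fy=3))
print(s['t'],s['eef_pos'],s['tcp_rot'],s['ft_force'],s['moment'],s['opening'])
E
```

```text
20.25 [470.96925556   6.94402289  83.8823278 ] [3.14146723e+00 1.09421108e-03 1.25320511e+00] [-6.25383003 -6.86891665 15.03239559] [-1.61599148  1.29811192  0.37217504] 0.10311850090432775
```

View pics/w4c.png

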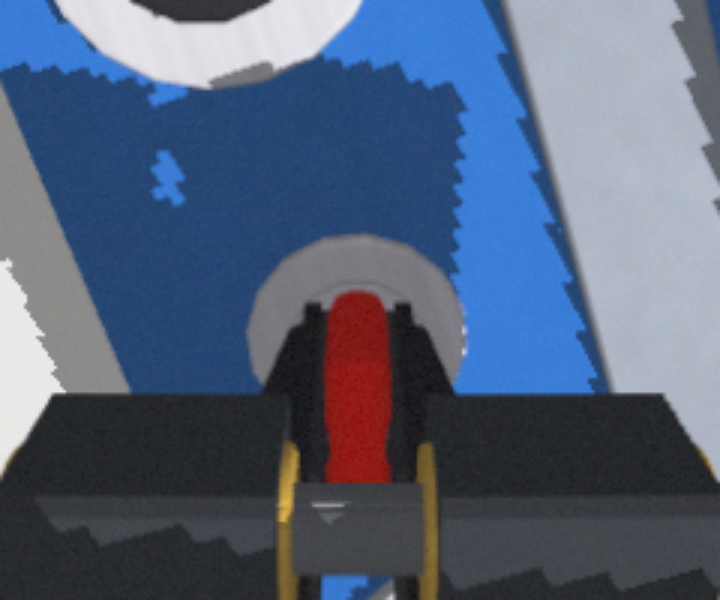

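The crop shows the key head turned with the gripper, still square between the pads, and the moment is rising. I'll go a touch further to confirm the stop.

arm_command:
  rows:
    - [[0,0,0],0.01]
    - [[0,0,0],0.01]
    - [[0,0,0],0]
    - [[0,0,0],0]
    - [[0,0,0],0]

```text
t: 20.8
eef_pos: [471.0, 7.0, 83.9]
tcp_rot: [3.141, 0.001, 1.191]
ft_force: [-5.0, -6.1, 15.1]
opening: 0.106
grip_force: 30.3
```

```bash
python3 -c "
from h import *
s=state();print(s['moment'],s['ft_force'],s['eef_pos'],s['tcp_rot'],s['opening'])"
```

```text
[-1.40567671  1.16230163  0.59601444] [-5.00955161 -6.14132396 15.06418957] [470.99499591   7.01569489  83.88091005] [3.14133548e+00 1.12441856e-03 1.19102926e+00] 0.10648828227209732
```

```bash
python3 -c "
from h import *
print(env.job_done())"
```

```text
the job is handed in; nothing more can be done
None
```

The job is handed in at about 21 s: both knobs were turned anticlockwise to their stops, then the key was pushed fully in and turned clockwise to its stop, and the gripper is still holding it there; the mug, can and onion were not touched.

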